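# Put the creasing tool away in its bench drawer

### The job

Put the creasing tool (dark wooden handle, flat brass head) away: pull open the drawer of the small white unit by its brass handle, set the tool down on the floor of that drawer without dropping it, and push the drawer fully shut with the tool inside. Leave the green unit's drawer shut and the other things on the bench where they are.

Things in the scene. Friction and masses are not known exactly. Their poses are not given: they have to be found in the camera images.
- white_front (a point): Low one-drawer bench unit, fixed, 260 deep x 220 wide x 100 high, all painted white, body and drawer front. The task's unit. This point: middle of the front edge of its top, 100 above the bench, does not move with the drawer; its x points from the front to the back, so the drawer pulls out along its -x. Offcuts of board lie stuck on the rear half of its top, to 114 above the bench.
- white_drawer (a joint): Drawer of the white unit: metres pulled out, 0 = shut with its front against the body, 0.18 = stop. It slides with about 1.5 N of friction and stays where it is left.
- white_grip (a point): Middle of the brass bar handle of the white drawer, 66 above the bench: a level round bar 11 thick, 110 long across the front, on two posts 48 either side of the middle; its axis is 38 out from the front panel (32 free behind the bar). Moves with the drawer; axes as white_front. The unit's top is 34 above the bar's axis, the panel's top edge 21 above it.
- white_floor (a point): Point on the inside floor of the white drawer, 75 behind the front's inner face, midway across, 22 above the bench; moves with it; axes as white_front. Inside 215 along x by 178 along y, empty; side and back walls rise 56 above the floor, the front panel 65; walls 6 thick, front 21. Pulled out by q, the floor is open from above from x = -75 to x = -80 + q; the rest is under the unit's top.
- creaser: Creasing tool, 133 long, lying on the bench: dark wooden rectangular handle 86 x 24 wide x 24 high, brass collar and a flat brass head. 0.15 kg. Origin on its underside; its x runs along its length towards the brass head; the handle spans x = -55 to +31, the head ends at +74. Head and handle share a mid-height of 12.
- creaser_grip (a point): Point in the creasing tool's handle above its origin, at mid-height (12 above its underside), the place to grip across its 24 mm width.
- green_front (a point): Low one-drawer bench unit, fixed, 260 deep x 220 wide x 100 high, all painted green, body and drawer front. A bystander with a dark steel handle, otherwise the same as the white one, with the same point and axes. Leave it shut.
- green_drawer (a joint): Drawer of the green unit: metres pulled out, 0 = shut.
- folder: Bone folder: flat cream strip 150 x 26 x 8, lying beside the creasing tool. Bystander; origin at its underside centre, x along it.
- brush: Glue brush: pale wooden handle, steel ferrule, brown bristle block; 140 x 34 x 16. Bystander; origin on its underside, x along it.
- paste_tub: White tub with blue lid, 90 across, 110 high. Bystander; origin at its foot.
- glue_bottle: White bottle with yellow cap, 60 across, 170 high. Bystander; origin at its foot.
- thread_cone: Cream cone of thread, 80 across, 130 high. Bystander; origin at its foot.
Not all that is in view belongs to the job. Of the things shaped like the creaser, the wooden one is meant.

How it is judged (in metres and radians):
On the way, in this order (a step that is already met when the one before it is completed fails the run):
1. the white drawer is pulled open at least 80 mm, with the gripper at its brass handle (TCP within 70 mm of the middle of the bar) (value of joint white_drawer above 0.08 m and distance between the grasp point and white_grip below 0.07 m), for 0.05 s.
2. the creasing tool is down in the open drawer, its underside within 20 mm of the drawer floor, while the fingers still hold it (not dropped) (x of creaser in the frame of white_floor between -0.0755 and 0.1405 m and y of creaser in the frame of white_floor between -0.09 and 0.09 m and z of creaser in the frame of white_floor between -0.01 and 0.02 m and contact force between the fingers and creaser above 0.3 N), for 0.05 s.
At the end, for the whole second after the job is handed in: The white drawer is shut (within 8 mm), the creasing tool lies at rest inside it (its origin within the drawer's inside and less than 40 mm above its floor), the green drawer is shut (within 10 mm), and every bystander is within 40 mm of where it began (value of joint white_drawer below 0.008 m and x of creaser in the frame of white_floor between -0.0755 and 0.1405 m and y of creaser in the frame of white_floor between -0.09 and 0.09 m and z of creaser in the frame of white_floor between -0.01 and 0.04 m and linear speed of creaser below 0.03 m/s and value of joint green_drawer below 0.01 m and distance of each of folder, brush, paste_tub, glue_bottle, thread_cone from where it was at the start of the episode below 0.04 m); the robot touches nothing.
It fails at once if the green drawer is pulled open by more than 30 mm (value of joint green_drawer above 0.03 m).
It fails at once if a bystander (bone folder, glue brush, tub, bottle or cone of thread) is moved by more than 40 mm (distance of any of folder, brush, paste_tub, glue_bottle, thread_cone from where it was at the start of the episode above 0.04 m).
It also fails if it takes over 72 s, if anything falls off the work surface, if the arm or the gripper's body presses on something with over 40 N, if the wrist force passes 120 N, or if a joint passes its speed limit or range.

### The arm

A 6-joint arm with a two-finger parallel gripper is mounted at the origin on the work surface. World frame = base frame: x ahead of the robot, y to its left, z up, the work surface at z = 0. Lengths are in m, angles in degrees, forces in N, time in s.
With the tool pointing down it reaches from about 0.35 to 0.875 m from the base axis. Payload 4.2 kg.
Tool frame: the origin (TCP) lies between the finger pads, 19 mm behind the fingertips; this is the grasp point; z points along the fingers, y is the line along which they close (so a half turn about z gives the same grasp; the last joint's range is limited). The gripper opens to 87 mm and grips with 3 to 60 N. Pads are 19 mm wide; open, the fingers measure 117 mm over their backs; the gripper's body (75 mm by 190 mm) begins 51 mm behind the grasp point.
Start: joints at [-57.376, 22.042, 0.453, 0, -68.411, -14.817], TCP at [0.191, -0.595, 0.241] pointing down, gripper open.
Joint ranges: [-179.83, 179.83], [-69.29, 118.12], [-61.27, 80.66], [-181.25, 117.63], [-171.15, -9.14], [-177.46, 177.46]. Speed limits (degrees/s): [159.86, 159.86, 180, 180, 180, 180].

### API

Orientations are given as a 3x3 rotation matrix whose columns are the frame's x, y, z axes.
In Python, from station import r gives the robot as it stands.
- The arm moves only by the tool move_arm, never from a script. Its argument "series" is a list of rows, each an object with "grip": the opening, from 0 (shut) to 1 (fully open); "xyz": the shift along the tool's x, y, z in mm, a list of three; "angular": the turn, a rotation vector about the tool's x, y, z in rad, a list of three. A call has 1 to 10 rows; each row is the pose to reach, as a shift and turn from the pose commanded when the call began, along the tool's axes at that moment; what a row does not reach only later rows make up. A row lasts 1/10 s, in which the tool goes at most 50 mm and 8.59 degrees, less where a joint would pass 70% of its speed; a pose out of reach is approached as far as the arm can. A call with a gripper value outside its range is refused whole. The fingers move at their own pace and stop on an object; the grip force is fixed at half the most. Time passes only in rows, so rows that repeat a pose let the fingers close. It gives the time, the measured TCP pose, the force, the opening and the grip force at its end, in the units of the state.
- r.sense(): the state, without advancing time (a new reading comes with each control period).
- r.capture(name): name is "side" or "top" or "wrist"; returns a dict with "img" (420x560x3 uint8, red, green, blue), "camera_matrix" (3x3 intrinsics, pixels), "k1" (the pictures are not rectified: a ray, as slopes to the right and down, at radius r is drawn at 1 + k1 r^2 times it, then the intrinsics apply), "rvec" (rotation vector, rad) and "tvec" (3), from world to camera coordinates, as OpenCV has them; the wrist camera has in their place "hand_eye" (4x4, takes a point from camera to tool coordinates, whose origin is the TCP and whose axes are the flange's). Camera axes: x right, y down, z forward; pixel columns grow to the right and rows downward; lengths in m; the calibration is good to about 2 mm. A picture is of the moment at which its call begins: read the wrist's pose just before it. There is no depth.
- r.finish_job(): hands the job in; it is judged then, once.
The state is a dict: "time_s": time; "joints": joint angles; "joint_velocities": joint speeds; "effort": joint torques, N m; "tcp_pos": TCP position; "ee_rot": TCP orientation; "wrist_force": force on the tool from outside, world axes, zero at the start; "moment": the same for the moment, N m; "gripper_width": opening from 0.0 (shut) to 1.0 (fully open); "gripper_force": force on a finger pad.
Only numpy, scipy, OpenCV 4.12 (cv2) and the standard library are available. Lean on these libraries where they do the work, as an engineer would, in place of code of your own. Each camera call takes 0.05 s, during which the arm holds its last target. There are 200 camera calls.

## Working session

There is one attempt and no reset: what is moved stays moved. The work goes in short steps, Python scripts to look and compute and a tool call to move; the robot and the scene stay as the last step left them, time stands still between calls to the robot, and variables do not carry over. Pictures are saved under pics/ and viewed, at most 10 in all, crops included, and the job is handed in when it is done.

Besides the shell and the picture viewer there is one more tool, called after "Request:" as a command line: name --argument value ..., lists and objects as JSON in quotes. move_arm: Moves the arm, as the interface text tells. Its arguments: {"type":"object","properties":{"series":{"type":"array"}},"required":["series"]}

```bash
ls; mkdir -p pics; python3 - <<'E'
from station import r
import cv2,pickle
s=r.sense();print(s)
d={}
for n in("side","top","wrist"):
    c=r.capture(n);d[n]=c;cv2.imwrite(f"pics/{n}0.png",c["img"][:,:,::-1])
    print(n,{k:v for k,v in c.items() if k!="img"})
pickle.dump((s,d),open("c0.pkl","wb"))
E
```

```text
pics
{'time_s': 0.0, 'joints': array([-5.73754427e+01,  2.20903986e+01,  3.80629324e-01, -2.91462060e-02,
       -6.84111467e+01, -1.48178285e+01]), 'joint_velocities': array([-0.00055443, -0.08348943, -0.12450849,  0.00937769, -0.12328616,
       -0.03399657]), 'effort': array([-7.32791377e-04, -3.90668321e+01,  1.87409377e+01,  4.21995968e+00,
        1.09868310e-02, -1.94239542e-04]), 'tcp_pos': array([ 0.19099376, -0.59451676,  0.24016878]), 'ee_rot': array([[-9.52150829e-01, -3.05627636e-01, -7.39368562e-04],
       [-3.05628519e-01,  9.52148664e-01,  2.03238456e-03],
       [ 8.28359001e-05,  2.16110876e-03, -9.99997661e-01]]), 'wrist_force': array([ 0.20791152,  0.6137825 , -0.34723141]), 'moment': array([-0.01994284, -0.01497712, -0.04942856]), 'gripper_force': 0.0, 'gripper_width': 1.0001847922727045}
side {'camera_matrix': array([[513.31824055,   0.        , 286.85132048],
       [  0.        , 513.31824055, 208.1047675 ],
       [  0.        ,   0.        ,   1.        ]]), 'k1': 0.03086114049674083, 'rvec': array([ 0.73996223, -2.49588411,  1.20245868]), 'tvec': array([0.
[... 213 characters left out ...]
'k1': -0.10368524743239872, 'rvec': array([ 2.1578932 , -2.09695423,  0.22102208]), 'tvec': array([-0.05817023,  0.52172901,  1.24360077])}
wrist {'camera_matrix': array([[362.58546145,   0.        , 278.7305083 ],
       [  0.        , 362.58546145, 207.95742478],
       [  0.        ,   0.        ,   1.        ]]), 'k1': -0.02825703869899658, 'hand_eye': array([[-3.57378034e-04, -9.69408444e-01, -2.45452930e-01,
         6.64871650e-02],
       [ 9.99999321e-01, -7.41854396e-05, -1.16300017e-03,
        -9.53626155e-04],
       [ 1.10921315e-03, -2.45453179e-01,  9.69407812e-01,
        -1.42905412e-01],
       [ 0.00000000e+00,  0.00000000e+00,  0.00000000e+00,
         1.00000000e+00]])}
```

View pics/top0.png

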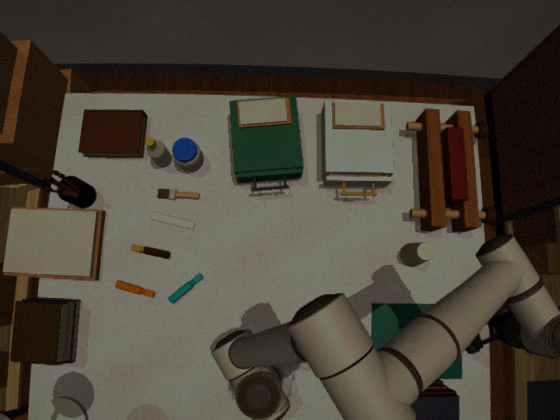

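View pics/side0.png

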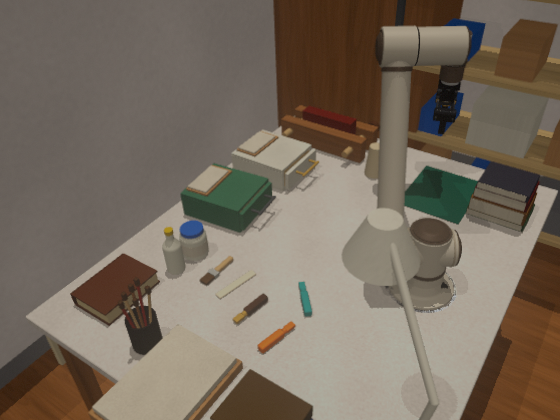

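Top view: the white unit is at about (358,140) with its brass bar at (358,192). The wooden creaser is at (151,252), brass head to the left. The folder is at (172,220), and teal and orange lookalikes sit below.

```bash
cat > h.py <<'E'
import numpy as np,cv2
def cam(c,s=None):
    "R,t world from camera"
    if "rvec" in c:
        R=cv2.Rodrigues(c["rvec"])[0];return R.T,-R.T@c["tvec"]
    H=c["hand_eye"];return s["ee_rot"]@H[:3,:3],s["ee_rot"]@H[:3,3]+s["tcp_pos"]
def ray(c,uv,s=None):
    R,t=cam(c,s);D=np.array([c["k1"],0,0,0])
    p=cv2.undistortPoints(np.float64(uv).reshape(-1,1,2),c["camera_matrix"],D)[:,0]
    return t,np.c_[p,np.ones(len(p))]@R.T
def onz(c,uv,z,s=None):
    t,d=ray(c,uv,s);return t+d*((z-t[2])/d[:,2])[:,None]
def proj(c,P,s=None):
    R,t=cam(c,s);q=(np.atleast_2d(P)-t)@R
    return cv2.projectPoints(q,np.zeros(3),np.zeros(3),c["camera_matrix"],np.array([c["k1"],0,0,0]))[0][:,0]
def blob(c,lo,hi,box):
    "largest HSV blob in box (u0,v0,u1,v1): contour, minAreaRect"
    h=cv2.cvtColor(c["img"],cv2.COLOR_RGB2HSV);m=cv2.inRange(h,np.array(lo),np.array(hi))
    k=np.zeros_like(m);k[box[1]:box[3],box[0]:box[2]]=255
    cs=cv2.findContours(m&k,cv2.RETR_EXTERNAL,cv2.CHAIN_APPROX_NONE)[0]
    b=max(cs,key=cv2.contourArea);return b[:,0].astype(float),cv2.minAreaRect(b)
E
python3 - <<'E'
import pickle,numpy as np,cv2
from h import *
s,d=pickle.load(open("c0.pkl","rb"));T=d["top"]
print("origin px",proj(T,[0,0,0]),"x",proj(T,[.5,0,0]),"y",proj(T,[0,.5,0]), "tcp",proj(T,s["tcp_pos"]))
i=T["img"];h=cv2.cvtColor(i,cv2.COLOR_RGB2HSV)
print("dark",h[252,155:170:4],"brass",h[248,136:144:3],"bar",h[190:195,358],"top",h[150,350],h[172:186,358])
a=cv2.resize(i[85:205,300:420],None,fx=5,fy=5,interpolation=cv2.INTER_CUBIC)
b=cv2.resize(i[225:285,110:190],(600,450),interpolation=cv2.INTER_CUBIC)[:, :200*3]
cv2.imwrite("pics/a.png",a[:,:,::-1]);
print(onz(T,[[358,192]],.066),onz(T,[[151,252]],.024),onz(T,[[324,180],[391,180],[324,101],[388,103]],.1))
E
```

```text
origin px [[260.58245702 377.525592  ]] x [[265.64111905 220.51085651]] y [[103.93878175 370.27780797]] tcp [[481.02922862 324.51254395]]
dark [[  7 196  30]
 [ 12 234  24]
 [ 10 224  33]
 [  6 191  28]] brass [[ 19 214 117]
 [ 18 208 120]
 [ 18 198 107]] bar [[ 14  58 114]
 [ 18  68 105]
 [ 18 146  98]
 [ 19 208 108]
 [ 18 212  94]] top [ 37  36 121] [[ 21  51  50]
 [ 18 120  51]
 [ 19 159  56]
 [ 18 143  75]
 [ 20  73  91]
 [ 34  17 120]
 [ 70  12 127]
 [ 75  12 123]
 [ 60   7 109]
 [ 24  28  46]
 [ 12  61  42]
 [ 13  56  41]
 [ 28  71  43]
 [ 24  34  38]]
[[ 0.59060902 -0.29509201  0.066     ]] [[0.38153747 0.36606226 0.024     ]] [[ 0.61732125 -0.18062149  0.1       ]
 [ 0.6248316  -0.39431274  0.1       ]
 [ 0.88689081 -0.18015914  0.1       ]
 [ 0.88990173 -0.39385654  0.1       ]]
```

View pics/a.png

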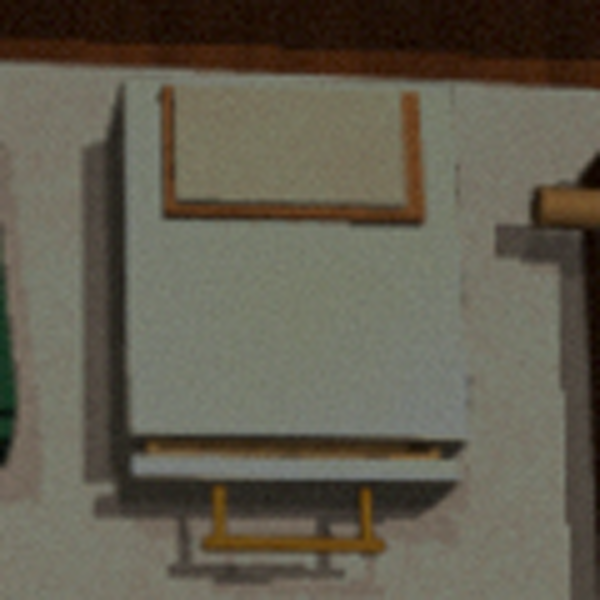

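The crop shows the unit's top front edge at about row 172.5 (cols 325.5 to 393), and the bar from (340.6,193.8) to (376.6,194.2). The drawer sits slightly proud.

```bash
python3 - <<'E'
import pickle,numpy as np,cv2
from h import *
s,d=pickle.load(open("c0.pkl","rb"));T=d["top"];S=d["side"]
e=onz(T,[[325.5,172.6],[393.3,173]],.1);print("edge",e,np.linalg.norm(e[0]-e[1]),"mid",e.mean(0))
b=onz(T,[[340.8,193.8],[376.6,194.2]],.066);print("bar",b,np.linalg.norm(b[0]-b[1]),"mid",b.mean(0),"dir",np.degrees(np.arctan2(*(b[0]-b[1])[:2])))
hd=cv2.boxPoints(blob(T,(0,120,0),(30,255,60),(138,235,185,270))[1]);P=onz(T,hd,.02)
print("handle",P.mean(0),np.linalg.norm(P-np.roll(P,1,0),axis=1))
br=cv2.boxPoints(blob(T,(14,120,75),(28,255,255),(120,235,160,265))[1]);Q=onz(T,br,.014)
print("brass",Q.mean(0),np.linalg.norm(Q-np.roll(Q,1,0),axis=1)); v=Q.mean(0)-P.mean(0);print("az",np.degrees(np.arctan2(v[1],v[0])),np.linalg.norm(v))
print("side px of bar",proj(S,b),"of handle",proj(S,P.mean(0)))
E
```

```text
edge [[ 0.64163293 -0.18527721  0.1       ]
 [ 0.64821591 -0.40252083  0.1       ]] 0.21734334301700933 mid [ 0.64492442 -0.29389902  0.1       ]
bar [[ 0.5828194  -0.23925702  0.066     ]
 [ 0.58534277 -0.35573083  0.066     ]] 0.11650114458241691 mid [ 0.58408108 -0.29749392  0.066     ] dir -1.24110036592797
handle [0.38177605 0.35077758 0.02      ] [0.08613269 0.02023506 0.08634334 0.02012271]
brass [0.39404515 0.4165874  0.014     ] [0.04081416 0.01848568 0.04090488 0.01843063]
az 79.43942759806693 0.06721207641292383
side px of bar [[303.19283363 175.91218932]
 [318.12239754 161.71051385]] of handle [[255.12479687 303.38441812]]
```

Request:
move_arm --series '[{"grip": 0.35,"xyz": [-464,164,60],"angular": [0,0,-1.286]},{"grip": 0.35,"xyz": [-464,164,60],"angular": [0,0,-1.286]},{"grip": 0.35,"xyz": [-464,164,60],"angular": [0,0,-1.286]},{"grip": 0.35,"xyz": [-464,164,60],"angular": [0,0,-1.286]},{"grip": 0.35,"xyz": [-464,164,60],"angular": [0,0,-1.286]},{"grip": 0.35,"xyz": [-464,164,60],"angular": [0,0,-1.286]},{"grip": 0.35,"xyz": [-464,164,60],"angular": [0,0,-1.286]},{"grip": 0.35,"xyz": [-464,164,60],"angular": [0,0,-1.286]},{"grip": 0.35,"xyz": [-464,164,60],"angular": [0,0,-1.286]},{"grip": 0.35,"xyz": [-464,164,60],"angular": [0,0,-1.286]}]'

```text
time_s: 1.15
tcp_pos: [0.5842, -0.2951, 0.1806]
ee_rot: [[0.028, -1.0, -0.001], [-1.0, -0.028, 0.0], [-0.0, 0.001, -1.0]]
wrist_force: [0.4, -1.4, -0.4]
gripper_width: 0.357
gripper_force: 0.0
```

Request:
move_arm --series '[{"grip": 0.35,"xyz": [0,0,0],"angular": [0,0,0]},{"grip": 0.35,"xyz": [0,0,0],"angular": [0,0,0]},{"grip": 0.35,"xyz": [0,0,0],"angular": [0,0,0]}]'

```text
time_s: 1.45
tcp_pos: [0.582, -0.2974, 0.1811]
ee_rot: [[0.025, -1.0, -0.001], [-1.0, -0.025, 0.0], [-0.0, 0.001, -1.0]]
wrist_force: [-0.3, -0.4, -0.3]
gripper_width: 0.348
gripper_force: 0.0
```

```bash
python3 - <<'E'
from station import r
import cv2,pickle
from h import *
s=r.sense();c=r.capture("wrist");pickle.dump((s,c),open("c1.pkl","wb"))
cv2.imwrite("pics/w1.png",c["img"][:,:,::-1]);print(s["tcp_pos"],s["ee_rot"],s["joints"],s["gripper_width"])
print(proj(c,[[.5828,-.2393,.066],[.5853,-.3557,.066]],s))
E
```

```text
[ 0.58202692 -0.29739471  0.18109334] [[ 2.53545296e-02 -9.99678204e-01 -7.98295008e-04]
 [-9.99678510e-01 -2.53546446e-02  1.34315309e-04]
 [-1.54512573e-04  7.94632863e-04 -9.99999672e-01]] [-1.29124393e+01  2.73203249e+01 -7.48336873e-03  3.06020633e-03
 -6.27184938e+01  1.43639022e+01] 0.3482534572588132
[[276.49358469 283.68099434]
 [276.83030364 130.24908308]]
```

View pics/w1.png

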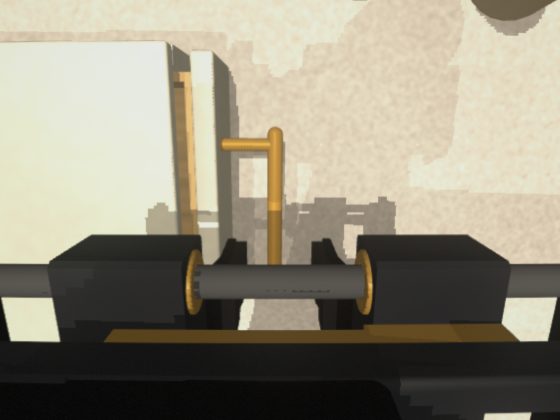

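The wrist view shows the bar upright at u≈275, ending at v≈130, midway between the fingers (240 to 312) and matching the prediction. Next I descend and grip.

Request:
move_arm --series '[{"grip": 0.35,"xyz": [0,0,45],"angular": [0,0,0]},{"grip": 0.35,"xyz": [0,0,80],"angular": [0,0,0]},{"grip": 0.35,"xyz": [0,0,100],"angular": [0,0,0]},{"grip": 0.35,"xyz": [0,0,113],"angular": [0,0,0]},{"grip": 0.35,"xyz": [0,0,113],"angular": [0,0,0]},{"grip": 0.0,"xyz": [0,0,113],"angular": [0,0,0]},{"grip": 0.0,"xyz": [0,0,113],"angular": [0,0,0]},{"grip": 0.0,"xyz": [0,0,113],"angular": [0,0,0]},{"grip": 0.0,"xyz": [0,0,113],"angular": [0,0,0]}]'

```text
time_s: 2.4
tcp_pos: [0.584, -0.2973, 0.0698]
ee_rot: [[0.026, -1.0, 0.003], [-1.0, -0.026, -0.001], [0.001, -0.003, -1.0]]
wrist_force: [0.3, 0.1, 2.2]
gripper_width: 0.115
gripper_force: 30.0
```

Request:
move_arm --series '[{"grip": 0.0,"xyz": [0,10,0],"angular": [0,0,0]},{"grip": 0.0,"xyz": [0,30,0],"angular": [0,0,0]},{"grip": 0.0,"xyz": [0,55,0],"angular": [0,0,0]},{"grip": 0.0,"xyz": [0,80,0],"angular": [0,0,0]},{"grip": 0.0,"xyz": [0,105,0],"angular": [0,0,0]},{"grip": 0.0,"xyz": [0,130,0],"angular": [0,0,0]},{"grip": 0.0,"xyz": [0,150,0],"angular": [0,0,0]},{"grip": 0.0,"xyz": [0,165,0],"angular": [0,0,0]},{"grip": 0.0,"xyz": [0,173,0],"angular": [0,0,0]},{"grip": 0.0,"xyz": [0,173,0],"angular": [0,0,0]}]'

```text
time_s: 3.4
tcp_pos: [0.4147, -0.3005, 0.0698]
ee_rot: [[0.026, -1.0, 0.014], [-1.0, -0.026, -0.001], [0.002, -0.014, -1.0]]
wrist_force: [11.0, 12.1, 0.1]
gripper_width: 0.114
gripper_force: 30.0
```

Request:
move_arm --series '[{"grip": 0.0,"xyz": [0,0,0],"angular": [0,0,0]},{"grip": 0.35,"xyz": [0,0,0],"angular": [0,0,0]},{"grip": 0.35,"xyz": [0,0,0],"angular": [0,0,0]},{"grip": 0.35,"xyz": [0,0,0],"angular": [0,0,0]}]'

```text
time_s: 3.8
tcp_pos: [0.4088, -0.3011, 0.0682]
ee_rot: [[0.026, -1.0, -0.002], [-1.0, -0.026, 0.001], [-0.001, 0.002, -1.0]]
wrist_force: [0.0, -0.1, 0.9]
gripper_width: 0.298
gripper_force: 0.0
```

Request:
move_arm --series '[{"grip": 0.35,"xyz": [0,0,-45],"angular": [0,0,0]},{"grip": 0.35,"xyz": [0,0,-90],"angular": [0,0,0]},{"grip": 0.9,"xyz": [0,0,-130],"angular": [0,0,0]},{"grip": 0.9,"xyz": [-50,0,-140],"angular": [0,0,0]},{"grip": 0.9,"xyz": [-100,0,-140],"angular": [0,0,0]},{"grip": 0.9,"xyz": [-150,0,-140],"angular": [0,0,0]},{"grip": 0.9,"xyz": [-200,0,-140],"angular": [0,0,0]},{"grip": 0.9,"xyz": [-250,0,-140],"angular": [0,0,0]},{"grip": 0.9,"xyz": [-300,0,-140],"angular": [0,0,0]},{"grip": 0.9,"xyz": [-350,0,-140],"angular": [0,0,0]}]'

```text
time_s: 4.8
tcp_pos: [0.3991, 0.0483, 0.208]
ee_rot: [[0.025, -1.0, -0.001], [-1.0, -0.025, -0.001], [0.001, 0.001, -1.0]]
wrist_force: [1.6, 0.3, 0.4]
gripper_width: 0.884
gripper_force: 0.0
```

Request:
move_arm --series '[{"grip": 0.9,"xyz": [-50,8,0],"angular": [0,0,0.1]},{"grip": 0.9,"xyz": [-100,8,0],"angular": [0,0,0.211]},{"grip": 0.9,"xyz": [-150,8,0],"angular": [0,0,0.211]},{"grip": 0.9,"xyz": [-200,8,0],"angular": [0,0,0.211]},{"grip": 0.9,"xyz": [-250,8,0],"angular": [0,0,0.211]},{"grip": 0.9,"xyz": [-290,8,0],"angular": [0,0,0.211]},{"grip": 0.9,"xyz": [-315,8,0],"angular": [0,0,0.211]},{"grip": 0.9,"xyz": [-315,8,0],"angular": [0,0,0.211]},{"grip": 0.9,"xyz": [-315,8,0],"angular": [0,0,0.211]}]'

```text
time_s: 5.7
tcp_pos: [0.384, 0.361, 0.2072]
ee_rot: [[-0.184, -0.983, -0.002], [-0.983, 0.184, -0.003], [0.003, 0.001, -1.0]]
wrist_force: [0.8, -0.2, -0.5]
gripper_width: 0.901
gripper_force: 0.0
```

```bash
python3 - <<'E'
from station import r
import cv2,pickle
from h import *
s=r.sense();c=r.capture("wrist");t=r.capture("top");pickle.dump((s,c,t),open("c2.pkl","wb"))
print(s["tcp_pos"],s["ee_rot"],s["joints"],s["gripper_width"])
a=cv2.resize(t["img"][140:260,320:420],None,fx=4,fy=4,interpolation=cv2.INTER_CUBIC)
cv2.imwrite("pics/w2.png",np.hstack([cv2.resize(c["img"],None,fx=.7,fy=.7),a[:294,:]])[:,:,::-1])
o=np.array([.384,.3626,.024]);u=np.array([np.cos(np.radians(79.4)),np.sin(np.radians(79.4)),0])
print(proj(c,[o,o+.031*u,o-.055*u,o+.074*u-[0,0,.01]],s))
try:
  b=onz(t,cv2.boxPoints(blob(t,(14,130,75),(28,255,255),(325,200,400,260))[1]),.066);print(b,b.mean(0))
except Exception as x:print(x)
E
```

```text
[0.38396786 0.36103652 0.20724891] [[-0.18394248 -0.98293532 -0.00182164]
 [-0.98293246  0.18394695 -0.00270167]
 [ 0.00299066  0.00129359 -0.99999469]] [ 6.08777317e+01  1.42627632e+01 -1.60725336e+01 -1.83217305e-02
 -5.98507261e+01 -7.14681453e+01] 0.900604945876346
[[279.6777585  194.5531906 ]
 [279.66858608 226.85775206]
 [279.69390928 133.60239903]
 [279.6248926  265.27067467]]
[[ 0.56133055 -0.20445104  0.066     ]
 [ 0.56748212 -0.39598799  0.066     ]
 [ 0.47619582 -0.39370055  0.066     ]
 [ 0.47092832 -0.20472597  0.066     ]] [ 0.5189842  -0.29971639  0.066     ]
```

View pics/w2.png

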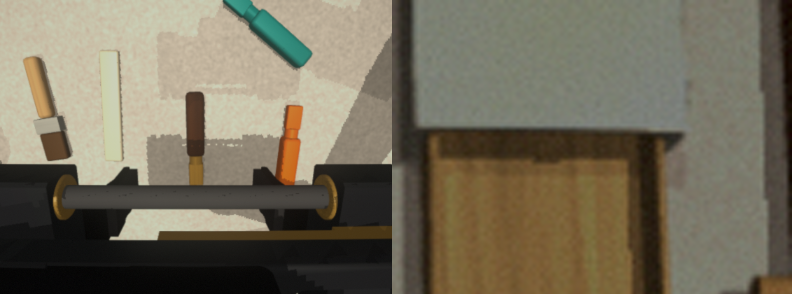

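The wrist view shows the handle centred at u≈279, from v≈131 to 223 at full scale, between the fingers and within 3 mm of my estimate. The top view shows the drawer wide open. Next I descend and grip.

Request:
move_arm --series '[{"grip": 0.7,"xyz": [0,0,45],"angular": [0,0,0]},{"grip": 0.7,"xyz": [0,0,90],"angular": [0,0,0]},{"grip": 0.7,"xyz": [0,0,135],"angular": [0,0,0]},{"grip": 0.7,"xyz": [0,0,165],"angular": [0,0,0]},{"grip": 0.7,"xyz": [0,0,180],"angular": [0,0,0]},{"grip": 0.7,"xyz": [0,0,183],"angular": [0,0,0]},{"grip": 0.7,"xyz": [0,0,183],"angular": [0,0,0]}]'

```text
time_s: 6.5
tcp_pos: [0.3848, 0.3613, 0.0255]
ee_rot: [[-0.185, -0.983, -0.0], [-0.983, 0.185, -0.001], [0.001, 0.0, -1.0]]
wrist_force: [0.2, -0.0, 0.4]
gripper_width: 0.694
gripper_force: 0.0
```

Request:
move_arm --series '[{"grip": 0.0,"xyz": [0,0,0],"angular": [0,0,0]},{"grip": 0.0,"xyz": [0,0,0],"angular": [0,0,0]},{"grip": 0.0,"xyz": [0,0,0],"angular": [0,0,0]},{"grip": 0.0,"xyz": [0,0,0],"angular": [0,0,0]},{"grip": 0.0,"xyz": [0,0,0],"angular": [0,0,0]}]'

```text
time_s: 7.0
tcp_pos: [0.3846, 0.3623, 0.0256]
ee_rot: [[-0.184, -0.983, 0.0], [-0.983, 0.184, 0.001], [-0.001, -0.0, -1.0]]
wrist_force: [0.2, -0.4, -0.3]
gripper_width: 0.333
gripper_force: 0.0
```

Request:
move_arm --series '[{"grip": 0.0,"xyz": [0,0,0],"angular": [0,0,0]},{"grip": 0.0,"xyz": [0,0,0],"angular": [0,0,0]},{"grip": 0.0,"xyz": [0,0,0],"angular": [0,0,0]},{"grip": 0.0,"xyz": [0,0,-20],"angular": [0,0,0]},{"grip": 0.0,"xyz": [0,0,-60],"angular": [0,0,0]},{"grip": 0.0,"xyz": [0,0,-110],"angular": [0,0,0]},{"grip": 0.0,"xyz": [0,0,-160],"angular": [0,0,0]},{"grip": 0.0,"xyz": [0,0,-170],"angular": [0,0,0]}]'

```text
time_s: 7.8
tcp_pos: [0.3865, 0.3646, 0.2013]
ee_rot: [[-0.183, -0.983, 0.007], [-0.983, 0.183, 0.01], [-0.011, -0.005, -1.0]]
wrist_force: [-0.0, 1.6, -1.1]
gripper_width: 0.274
gripper_force: 29.9
```

```bash
python3 - <<'E'
from station import r
import cv2,pickle
from h import *
s=r.sense();t=r.capture("top");c=r.capture("wrist");w=r.capture("side");pickle.dump((s,t,c,w),open("c3.pkl","wb"))
print(s["tcp_pos"],s["ee_rot"],s["joints"],s["gripper_width"],s["gripper_force"])
a=cv2.resize(t["img"][150:260,310:420],None,fx=4,fy=4,interpolation=cv2.INTER_CUBIC)
cv2.imwrite("pics/t3.png",np.hstack([a[:420],c["img"][:,150:450]])[:,:,::-1])
E
```

```text
[0.38654173 0.36457599 0.20133255] [[-0.18283643 -0.98311595  0.0073392 ]
 [-0.98308448  0.18290207  0.00957755]
 [-0.01075819 -0.00546393 -0.9999272 ]] [ 60.8842191   14.57958734 -16.62266478   0.11819545 -58.11376588
 -71.48337326] 0.2740850329439113 29.945392906665802
```

View pics/t3.png

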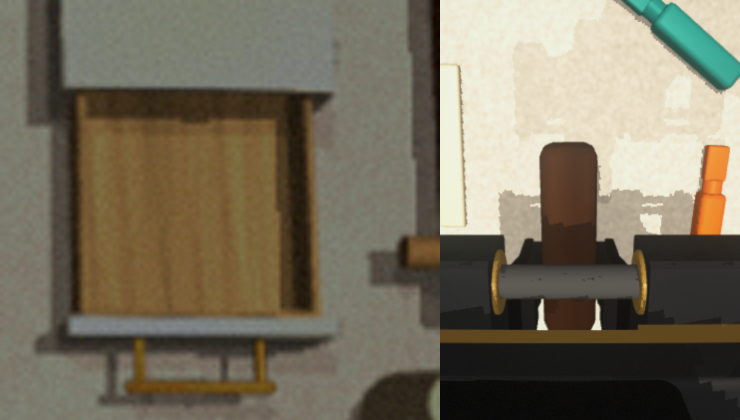

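The tool is held (24 mm wide, 30 N). The drawer is open: bar at crop (200,386), panel inner edge at row 317, unit top edge at row 93.

```bash
python3 - <<'E'
import pickle
from h import *
s,t,c,w=pickle.load(open("c3.pkl","rb"))
q=lambda u,v:[310+u/4,150+v/4]
print("bar",onz(t,[q(127,386),q(275,387)],.066))
print("panel inner",onz(t,[q(72,316),q(335,317)],.087))
print("top edge",onz(t,[q(64,92),q(332,94)],.1))
print("side walls mid",onz(t,[q(78,200),q(308,200)],.078))
print("cone",onz(t,[[426,251]],.13))
E
```

```text
bar [[ 0.41341541 -0.24198406  0.066     ]
 [ 0.41557446 -0.3595019   0.066     ]]
panel inner [[ 0.46436313 -0.19553664  0.087     ]
 [ 0.46930758 -0.402641    0.087     ]]
top edge [[ 0.64037699 -0.18686308  0.1       ]
 [ 0.64652187 -0.40148975  0.1       ]]
side walls mid [[ 0.55855514 -0.20116335  0.078     ]
 [ 0.56448626 -0.3859455   0.078     ]]
cone [[ 0.39896737 -0.48754314  0.13      ]]
```

Request:
move_arm --series '[{"grip": 0.0,"xyz": [0,0,0],"angular": [0,0,0]},{"grip": 0.0,"xyz": [20,-9,0],"angular": [0,0,0.045]},{"grip": 0.0,"xyz": [60,-27,0],"angular": [0,0,0.132]},{"grip": 0.0,"xyz": [104,-46,0],"angular": [0,0,0.228]},{"grip": 0.0,"xyz": [148,-66,0],"angular": [0,0,0.325]},{"grip": 0.0,"xyz": [192,-85,0],"angular": [0,0,0.421]},{"grip": 0.0,"xyz": [236,-105,0],"angular": [0,0,0.518]},{"grip": 0.0,"xyz": [280,-125,0],"angular": [0,0,0.615]},{"grip": 0.0,"xyz": [324,-144,0],"angular": [0,0,0.711]},{"grip": 0.0,"xyz": [368,-164,0],"angular": [0,0,0.808]}]'

```text
time_s: 8.95
tcp_pos: [0.4769, -0.0319, 0.193]
ee_rot: [[-0.84, -0.543, -0.005], [-0.543, 0.84, -0.001], [0.004, 0.002, -1.0]]
wrist_force: [1.7, 0.3, -2.4]
gripper_width: 0.27
gripper_force: 29.9
```

Request:
move_arm --series '[{"grip": 0.0,"xyz": [15,-44,0],"angular": [0,0,0.094]},{"grip": 0.0,"xyz": [31,-88,0],"angular": [0,0,0.188]},{"grip": 0.0,"xyz": [47,-132,0],"angular": [0,0,0.282]},{"grip": 0.0,"xyz": [62,-175,0],"angular": [0,0,0.375]},{"grip": 0.0,"xyz": [76,-215,0],"angular": [0,0,0.46]},{"grip": 0.0,"xyz": [87,-246,0],"angular": [0,0,0.527]},{"grip": 0.0,"xyz": [92,-259,0],"angular": [0,0,0.553]},{"grip": 0.0,"xyz": [92,-259,0],"angular": [0,0,0.553]},{"grip": 0.0,"xyz": [92,-259,0],"angular": [0,0,0.553]}]'

```text
time_s: 9.85
tcp_pos: [0.5416, -0.2962, 0.1934]
ee_rot: [[-1.0, -0.025, -0.003], [-0.025, 1.0, 0.002], [0.003, 0.002, -1.0]]
wrist_force: [-1.5, 0.7, -1.3]
gripper_width: 0.27
gripper_force: 29.9
```

```bash
python3 - <<'E'
from station import r
import cv2,pickle
from h import *
s=r.sense();c=r.capture("wrist");w=r.capture("side");t=r.capture("top");pickle.dump((s,t,c,w),open("c4.pkl","wb"))
print(s["tcp_pos"],s["ee_rot"],s["joints"],s["gripper_width"],s["gripper_force"])
a=cv2.resize(w["img"][90:230,210:360],None,fx=2.8,fy=2.8,interpolation=cv2.INTER_CUBIC)[:392]
cv2.imwrite("pics/t4.png",np.hstack([a,cv2.resize(c["img"],None,fx=.6667,fy=.9333)])[:,:,::-1])
E
```

```text
[ 0.54156006 -0.29618647  0.19338396] [[-0.99967703 -0.02517328 -0.00348459]
 [-0.02517891  0.99968171  0.00158333]
 [ 0.00344362  0.00167056 -0.99999268]] [-1.36906824e+01  2.34460765e+01 -4.48905725e+00 -4.61877368e-02
 -6.22803254e+01 -7.48451149e+01] 0.26993724848659445 29.94536966085434
```

View pics/t4.png

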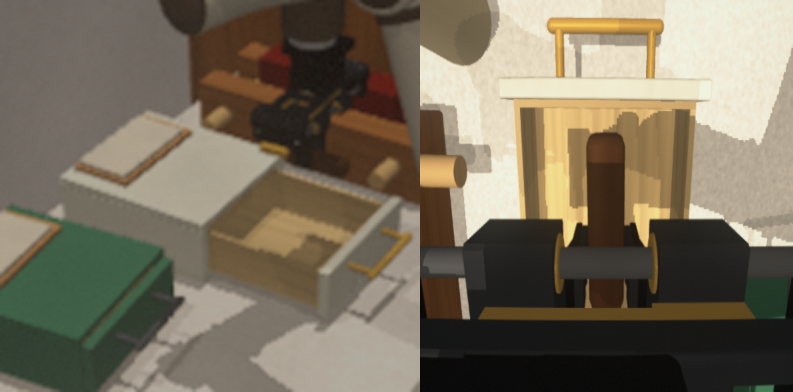

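The tool hangs centred over the open drawer (tool u≈605, drawer walls at 520 and 690 in the view), clear of the front panel. I lower it now.

Request:
move_arm --series '[{"grip": 0.0,"xyz": [-3,0,30],"angular": [0,0,0]},{"grip": 0.0,"xyz": [-3,0,65],"angular": [0,0,0]},{"grip": 0.0,"xyz": [-3,0,95],"angular": [0,0,0]},{"grip": 0.0,"xyz": [-3,0,118],"angular": [0,0,0]},{"grip": 0.0,"xyz": [-3,0,130],"angular": [0,0,0]},{"grip": 0.0,"xyz": [-3,0,138],"angular": [0,0,0]},{"grip": 0.0,"xyz": [-3,0,140],"angular": [0,0,0]},{"grip": 0.0,"xyz": [-3,0,140],"angular": [0,0,0]},{"grip": 0.0,"xyz": [-3,0,140],"angular": [0,0,0]}]'

```text
time_s: 10.9
tcp_pos: [0.5463, -0.2971, 0.0566]
ee_rot: [[-1.0, -0.025, 0.002], [-0.025, 1.0, -0.001], [-0.002, -0.001, -1.0]]
wrist_force: [-0.3, -0.4, -2.0]
gripper_width: 0.27
gripper_force: 29.9
```

Request:
move_arm --series '[{"grip": 0.0,"xyz": [0,0,4],"angular": [0,0,0]},{"grip": 0.0,"xyz": [0,0,7],"angular": [0,0,0]},{"grip": 0.0,"xyz": [0,0,9],"angular": [0,0,0]},{"grip": 0.0,"xyz": [0,0,9],"angular": [0,0,0]},{"grip": 0.0,"xyz": [0,0,9],"angular": [0,0,0]}]'

```text
time_s: 11.4
tcp_pos: [0.5461, -0.297, 0.0474]
ee_rot: [[-1.0, -0.025, 0.001], [-0.025, 1.0, -0.001], [-0.001, -0.001, -1.0]]
wrist_force: [-1.3, 2.6, 5.3]
gripper_width: 0.277
gripper_force: 29.9
```

Request:
move_arm --series '[{"grip": 0.6,"xyz": [0,0,0],"angular": [0,0,0]},{"grip": 0.6,"xyz": [0,0,0],"angular": [0,0,0]},{"grip": 0.6,"xyz": [0,0,0],"angular": [0,0,0]},{"grip": 0.6,"xyz": [0,0,0],"angular": [0,0,0]},{"grip": 0.6,"xyz": [0,0,-15],"angular": [0,0,0]},{"grip": 0.6,"xyz": [0,0,-50],"angular": [0,0,0]},{"grip": 0.5,"xyz": [0,0,-95],"angular": [0,0,0]},{"grip": 0.35,"xyz": [0,0,-130],"angular": [0,0,0]},{"grip": 0.35,"xyz": [0,0,-130],"angular": [0,0,0]}]'

```text
time_s: 12.3
tcp_pos: [0.5485, -0.2983, 0.1827]
ee_rot: [[-1.0, -0.026, 0.011], [-0.026, 1.0, -0.005], [-0.011, -0.005, -1.0]]
wrist_force: [1.5, 0.4, -0.6]
gripper_width: 0.415
gripper_force: 0.0
```

```bash
python3 - <<'E'
from station import r
import cv2,pickle
from h import *
s=r.sense();c=r.capture("wrist");pickle.dump((s,c),open("c5.pkl","wb"))
print(s["tcp_pos"],s["ee_rot"],s["joints"],s["gripper_width"],s["gripper_force"])
cv2.imwrite("pics/t5.png",c["img"][:,:,::-1])
print(proj(c,[[.4115,-.30,.066]],s))
E
```

```text
[ 0.54854346 -0.29830265  0.18268143] [[-0.99960277 -0.0257723   0.01140579]
 [-0.02582806  0.99965503 -0.00476851]
 [-0.01127896 -0.0050612  -0.99992358]] [-13.65647979  24.19956682  -4.99577339   0.1282657  -60.10516871
 -74.92830835] 0.4154508431534828 0.0
[[284.18199586   1.88205284]]
```

View pics/t5.png

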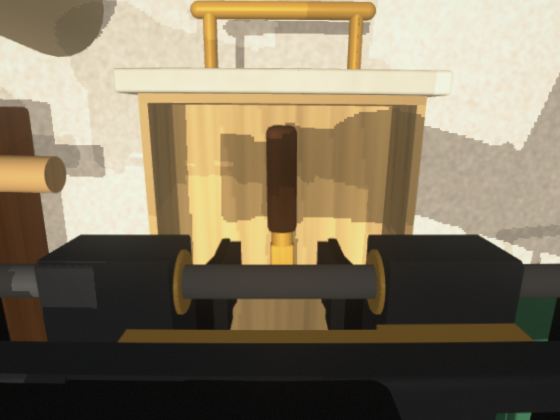

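The tool lies flat in the drawer (handle at (282,180)). The bar is at row 10, slightly nearer than I estimated, so I re-measure once the arm has settled.

Request:
move_arm --series '[{"grip": 0.36,"xyz": [40,0,0],"angular": [0,0,0]},{"grip": 0.36,"xyz": [60,0,0],"angular": [0,0,0]},{"grip": 0.36,"xyz": [60,0,0],"angular": [0,0,0]},{"grip": 0.36,"xyz": [60,0,0],"angular": [0,0,0]},{"grip": 0.36,"xyz": [60,0,0],"angular": [0,0,0]}]'

```text
time_s: 12.85
tcp_pos: [0.4861, -0.2984, 0.1756]
ee_rot: [[-1.0, -0.025, -0.001], [-0.025, 1.0, 0.0], [0.001, 0.0, -1.0]]
wrist_force: [0.5, -0.8, -0.3]
gripper_width: 0.355
gripper_force: 0.0
```

```bash
python3 - <<'E'
from station import r
import cv2
from h import *
s=r.sense();c=r.capture("wrist")
print(s["tcp_pos"],s["ee_rot"])
b,R=blob(c,(12,130,90),(28,255,255),(100,0,460,135));print(R,b.min(0),b.max(0))
h=cv2.cvtColor(c["img"],cv2.COLOR_RGB2HSV)
for u in(250,282,310):
    v=np.where(cv2.inRange(h,np.array((12,130,90)),np.array((28,255,255)))[:,u])[0];v=v[v<200]
    g=np.split(v,np.where(np.diff(v)>2)[0]+1)[0];print(u,g[0],g[-1],onz(c,[[u,(g[0]+g[-1])/2]],.066,s))
E
```

```text
[ 0.48608232 -0.29839688  0.17559928] [[-9.99686436e-01 -2.50345050e-02 -5.50137763e-04]
 [-2.50345774e-02  9.99686578e-01  1.25133417e-04]
 [ 5.46832684e-04  1.38866646e-04 -9.99999841e-01]]
((279.5, 118.5), (31.0, 177.0), 90.0) [191. 103.] [368. 134.]
250 103 117 [[ 0.41624766 -0.32061997  0.066     ]]
282 103 117 [[ 0.41572708 -0.29906064  0.066     ]]
310 103 118 [[ 0.41557481 -0.28018357  0.066     ]]
```

Request:
move_arm --series '[{"grip": 0.36,"xyz": [40,0,0],"angular": [0,0,-0.145]},{"grip": 0.36,"xyz": [71,1,0],"angular": [0,0,-0.29]},{"grip": 0.36,"xyz": [71,1,0],"angular": [0,0,-0.435]},{"grip": 0.36,"xyz": [71,1,0],"angular": [0,0,-0.58]},{"grip": 0.36,"xyz": [71,1,0],"angular": [0,0,-0.725]},{"grip": 0.36,"xyz": [71,1,0],"angular": [0,0,-0.87]},{"grip": 0.36,"xyz": [71,1,0],"angular": [0,0,-1.015]},{"grip": 0.36,"xyz": [71,1,0],"angular": [0,0,-1.16]},{"grip": 0.36,"xyz": [71,1,0],"angular": [0,0,-1.305]},{"grip": 0.36,"xyz": [71,1,0],"angular": [0,0,-1.45]}]'

```text
time_s: 13.9
tcp_pos: [0.4153, -0.2991, 0.1759]
ee_rot: [[-0.089, -0.996, -0.0], [-0.996, 0.089, 0.0], [-0.0, 0.0, -1.0]]
wrist_force: [-1.4, 0.2, 0.3]
gripper_width: 0.362
gripper_force: 0.0
```

Request:
move_arm --series '[{"grip": 0.36,"xyz": [0,0,0],"angular": [0,0,-0.121]},{"grip": 0.36,"xyz": [0,0,0],"angular": [0,0,-0.121]},{"grip": 0.36,"xyz": [0,0,0],"angular": [0,0,-0.121]},{"grip": 0.36,"xyz": [0,0,0],"angular": [0,0,-0.121]}]'

```text
time_s: 14.3
tcp_pos: [0.4147, -0.2991, 0.1761]
ee_rot: [[0.023, -1.0, -0.0], [-1.0, -0.023, 0.0], [-0.0, 0.0, -1.0]]
wrist_force: [-0.2, 0.7, -0.7]
gripper_width: 0.36
gripper_force: 0.0
```

Next I descend to z ≈ 0.070 and grip.

Request:
move_arm --series '[{"grip": 0.36,"xyz": [0,0,40],"angular": [0,0,0]},{"grip": 0.36,"xyz": [0,0,75],"angular": [0,0,0]},{"grip": 0.36,"xyz": [0,0,95],"angular": [0,0,0]},{"grip": 0.36,"xyz": [0,0,106],"angular": [0,0,0]},{"grip": 0.36,"xyz": [0,0,106],"angular": [0,0,0]},{"grip": 0.0,"xyz": [0,0,106],"angular": [0,0,0]},{"grip": 0.0,"xyz": [0,0,106],"angular": [0,0,0]},{"grip": 0.0,"xyz": [0,0,106],"angular": [0,0,0]},{"grip": 0.0,"xyz": [0,0,106],"angular": [0,0,0]}]'

```text
time_s: 15.2
tcp_pos: [0.4152, -0.2994, 0.0713]
ee_rot: [[0.025, -1.0, 0.002], [-1.0, -0.025, -0.001], [0.001, -0.002, -1.0]]
wrist_force: [0.2, -0.5, 3.0]
gripper_width: 0.117
gripper_force: 30.0
```

Request:
move_arm --series '[{"grip": 0.0,"xyz": [0,-8,0],"angular": [0,0,0]},{"grip": 0.0,"xyz": [0,-25,0],"angular": [0,0,0]},{"grip": 0.0,"xyz": [0,-47,0],"angular": [0,0,0]},{"grip": 0.0,"xyz": [0,-70,0],"angular": [0,0,0]},{"grip": 0.0,"xyz": [0,-93,0],"angular": [0,0,0]},{"grip": 0.0,"xyz": [0,-115,0],"angular": [0,0,0]},{"grip": 0.0,"xyz": [0,-135,0],"angular": [0,0,0]},{"grip": 0.0,"xyz": [0,-150,0],"angular": [0,0,0]},{"grip": 0.0,"xyz": [0,-159,0],"angular": [0,0,0]},{"grip": 0.0,"xyz": [0,-163,0],"angular": [0,0,0]}]'

```text
time_s: 16.2
tcp_pos: [0.579, -0.2964, 0.0713]
ee_rot: [[0.026, -1.0, 0.002], [-1.0, -0.026, -0.002], [0.002, -0.002, -1.0]]
wrist_force: [-1.8, -5.9, 4.5]
gripper_width: 0.117
gripper_force: 30.0
```

Request:
move_arm --series '[{"grip": 0.0,"xyz": [0,-2,0],"angular": [0,0,0]},{"grip": 0.0,"xyz": [0,-4,0],"angular": [0,0,0]},{"grip": 0.0,"xyz": [0,-6,0],"angular": [0,0,0]},{"grip": 0.0,"xyz": [0,-6,0],"angular": [0,0,0]}]'

```text
time_s: 16.6
tcp_pos: [0.5841, -0.2963, 0.0713]
ee_rot: [[0.025, -1.0, 0.002], [-1.0, -0.025, -0.002], [0.002, -0.002, -1.0]]
wrist_force: [-0.7, -5.2, 3.2]
gripper_width: 0.116
gripper_force: 30.0
```

No stop felt yet, so I creep on until the force rises.

Request:
move_arm --series '[{"grip": 0.0,"xyz": [0,-1.5,0],"angular": [0,0,0]},{"grip": 0.0,"xyz": [0,-3,0],"angular": [0,0,0]},{"grip": 0.0,"xyz": [0,-4,0],"angular": [0,0,0]},{"grip": 0.0,"xyz": [0,-4,0],"angular": [0,0,0]}]'

```text
time_s: 17.0
tcp_pos: [0.5878, -0.2962, 0.0713]
ee_rot: [[0.025, -1.0, 0.002], [-1.0, -0.025, -0.002], [0.002, -0.001, -1.0]]
wrist_force: [0.5, -5.4, 4.8]
gripper_width: 0.116
gripper_force: 30.0
```

Request:
move_arm --series '[{"grip": 0.0,"xyz": [0,-1.5,0],"angular": [0,0,0]},{"grip": 0.0,"xyz": [0,-3,0],"angular": [0,0,0]},{"grip": 0.0,"xyz": [0,-4,0],"angular": [0,0,0]},{"grip": 0.0,"xyz": [0,-4,0],"angular": [0,0,0]}]'

```text
time_s: 17.4
tcp_pos: [0.5918, -0.2961, 0.0713]
ee_rot: [[0.025, -1.0, 0.002], [-1.0, -0.025, -0.002], [0.002, -0.001, -1.0]]
wrist_force: [-1.3, -5.9, 4.2]
gripper_width: 0.113
gripper_force: 30.0
```

Request:
move_arm --series '[{"grip": 0.0,"xyz": [0,-1.5,0],"angular": [0,0,0]},{"grip": 0.0,"xyz": [0,-3,0],"angular": [0,0,0]},{"grip": 0.0,"xyz": [0,-4,0],"angular": [0,0,0]},{"grip": 0.0,"xyz": [0,-4,0],"angular": [0,0,0]}]'

```text
time_s: 17.8
tcp_pos: [0.5949, -0.2961, 0.0713]
ee_rot: [[0.025, -1.0, -0.0], [-1.0, -0.025, -0.002], [0.002, 0.001, -1.0]]
wrist_force: [-2.0, -5.4, 3.9]
gripper_width: 0.113
gripper_force: 30.0
```

Request:
move_arm --series '[{"grip": 0.0,"xyz": [0,-1.5,0],"angular": [0,0,0]},{"grip": 0.0,"xyz": [0,-3,0],"angular": [0,0,0]},{"grip": 0.0,"xyz": [0,-3,0],"angular": [0,0,0]}]'

```text
time_s: 18.1
tcp_pos: [0.595, -0.2961, 0.0713]
ee_rot: [[0.024, -1.0, -0.007], [-1.0, -0.024, -0.001], [0.001, 0.007, -1.0]]
wrist_force: [-7.8, -7.0, 8.5]
gripper_width: 0.114
gripper_force: 30.0
```

It has stopped at 0.595 with the force rising, so the drawer is shut. I ease off, release and lift clear.

Request:
move_arm --series '[{"grip": 0.0,"xyz": [0,3,0],"angular": [0,0,0]},{"grip": 0.3,"xyz": [0,3,0],"angular": [0,0,0]},{"grip": 0.36,"xyz": [0,3,0],"angular": [0,0,0]},{"grip": 0.36,"xyz": [0,3,0],"angular": [0,0,0]},{"grip": 0.36,"xyz": [0,3,-15],"angular": [0,0,0]},{"grip": 0.36,"xyz": [0,3,-55],"angular": [0,0,0]},{"grip": 0.36,"xyz": [0,3,-100],"angular": [0,0,0]},{"grip": 0.36,"xyz": [0,3,-120],"angular": [0,0,0]},{"grip": 0.36,"xyz": [0,3,-120],"angular": [0,0,0]},{"grip": 0.36,"xyz": [0,3,-120],"angular": [0,0,0]}]'

```text
time_s: 19.1
tcp_pos: [0.5955, -0.2942, 0.1911]
ee_rot: [[0.025, -1.0, 0.001], [-1.0, -0.025, 0.0], [-0.0, -0.001, -1.0]]
wrist_force: [-1.3, 0.2, -0.1]
gripper_width: 0.361
gripper_force: 0.0
```

```bash
python3 - <<'E'
from station import r
import cv2
from h import *
s=r.sense();c=r.capture("wrist");w=r.capture("side")
print(s["tcp_pos"],s["time_s"],s["wrist_force"])
a=cv2.resize(w["img"][90:350,170:400],(371,420))
cv2.imwrite("pics/t6.png",np.hstack([a,c["img"][:,:400]])[:,:,::-1])
E
```

```text
[ 0.59549014 -0.2941658   0.19114315] 19.1 [-1.25154199  0.18877157 -0.10165029]
```

View pics/t6.png

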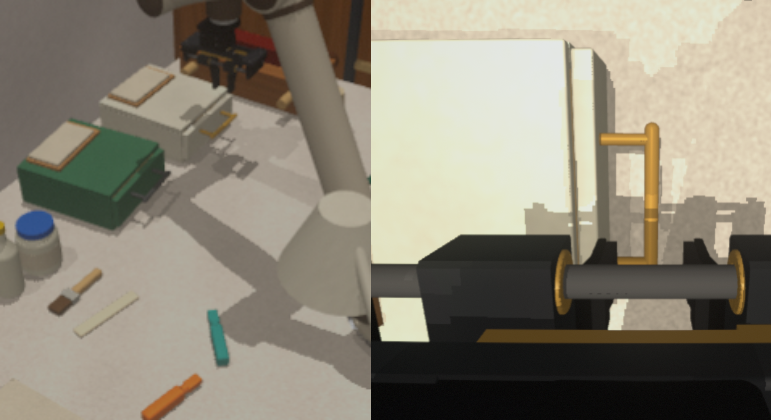

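The wrist view shows the panel (u≈572 to 595) tight against the body with no gap, and the bar free between the fingers. The side view shows the bystanders in place and the wooden creaser gone from the bench. I hand the job in.

```bash
python3 -c "
from station import r
print(r.finish_job())"
```

```text
the job is handed in; nothing more can be done
None
```

I set the creasing tool down in the white drawer, pushed the drawer shut, left the green drawer and bystanders undisturbed, and handed the job in at about 19 s; no verdict came back.

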